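# Fit the mounting plate into the wall box

## Robot

A 7-joint arm with a two-finger parallel gripper is mounted at the origin on the work surface. World frame = base frame: x ahead of the robot, y to its left, z up, the work surface at z = 0. Lengths are in m, angles in rad, forces in N, time in s.
With the tool pointing down it reaches from about 0.425 to 0.95 m from the base axis. Payload 4.7 kg.
Tool frame: the origin (TCP) lies between the finger pads; the fingertips stand bot.finger_overhang ahead of it and the grasp point (between the pads) is the TCP (bot.finger_overhang is the distance from the TCP to the fingertips, in m); z points along the fingers, y is the line along which they close (so a half turn about z gives the same grasp; the last joint's range is limited). The gripper opens to 87 mm and grips with 3 to 60 N. Pads are 19 mm wide; open, the fingers measure 117 mm over their backs; the gripper's body (75 mm by 190 mm) begins 51 mm behind the grasp point.
Start: joints at [-1.259, 0.469, -0.049, 1.532, 0.024, 1.141, -0.082], TCP at [0.226, 0.636, 0.242] pointing down, gripper open.
Joint ranges: [-2.59, 2.59], [-0.33, 1.99], [-1.39, 1.29], [0.1, 2.45], [-1.04, 4.18], [0.21, 1.99], [-2.66, 2.66]. Speed limits (rad/s): [2.57, 2.57, 3.14, 3.14, 3.14, 3.14, 3.14].

## Interface

Orientations are given as a unit quaternion [x, y, z, w].
In Python, from plant import bot gives the robot as it stands. The module is installed in compiled form; this text tells all that it offers.
- The arm moves only by the shell command python3 -m handwheel 'ROWS' [OPENING] [FORCE]. ROWS is JSON, a list that holds one entry, the list of rows, each a list of 4 numbers: the shift along the tool's x, y, z in cm, then the turn about the tool's z in degrees. A call has 1 to 8 rows; each row shifts and turns the commanded pose from where the row before left it, along the tool's axes as they then stand; what a row does not reach is not made up. A row lasts 1/12 s, in which the tool goes at most 41.7 mm and 7.16 degrees, less where a joint would pass 70% of its speed; a pose out of reach is approached as far as the arm can. A call is refused whole if a number of a shift passes 4.17 or a number of a turn 7.16, either way. A call with a gripper value outside its range is refused whole. OPENING is the closure, from 0 (fully open) to 1 (shut), set as the call begins (- or left out, the last holds). The fingers move at their own pace and stop on an object; FORCE is the grip in N (left out, the last holds). Time passes only in rows, so rows that do not move let the fingers close. It gives the time, the measured TCP pose, the force, the opening and the grip force at its end, in the units of the state.
- bot.get_state(): the state, without advancing time (a new reading comes with each control period).
- bot.snapshot(name): name is "side" or "top"; returns a dict with "pixels" (480x640x3 uint8, blue, green, red), "depth" (480x640 float32, m along the optical axis (not along the pixel's ray), 0 where there is no reading), "intrinsics" (3x3 intrinsics, pixels), "R" (3x3) and "t" (3): a world point X has camera coordinates R X + t. Camera axes: x right, y down, z forward; pixel columns grow to the right and rows downward; lengths in m; the calibration is good to about 2 mm. A picture is of the moment at which its call begins.
- bot.finish_job(): hands the job in; it is judged then, once.
The state is a dict: "t": time; "q": joint angles; "qd": joint speeds; "joint_efforts": joint torques, N m; "eef_pos": TCP position; "tcp_rot": TCP orientation; "wrist_force": force on the tool from outside, world axes, zero at the start; "torque": the same for the moment, N m; "opening": opening from 0.0 (shut) to 1.0 (fully open); "gripper_force": force on a finger pad.
Only numpy, scipy, OpenCV 4.12 (cv2) and the standard library are available. Lean on these libraries where they do the work, as an engineer would, in place of code of your own. Each camera call takes 0.05 s, during which the arm holds its last target. There are 200 camera calls.

## Task

Take the mounting plate, with its module on it, off the sloping stand and fit it into the open grey wall box: the plate is longer than the opening, so tilt it, pass one end in under a folded rim, then lower the other end past the opposite rim under control, without letting it drop. It must finish flat on both ledges inside the box, let go and centred so that both of its ends are tucked under the rims. Leave the other things on the bench where they are.

Things in the scene. Friction and masses are not known exactly. Their poses are not given: they have to be found in the camera images.
- plate: Aluminium mounting plate, 190 long (its x) x 120 wide (its y) x 3 mm, 0.34-0.55 kg, centre of mass near its middle; origin at the centre of its underside, z up through its components. At first it lies on the stand, its +x end low against the stand's lip, nothing holding it down. Across it at x = -64 mm lies a brass earth bar, 8 x 64 x 9 mm. Either way round in the box is right.
- module_nose (a point): Centre of the top of the grey module on the plate's middle, 66 mm above the plate's underside. The module is 36 mm wide along plate y, with flat parallel sides from 10 to 66 mm above the underside; along plate x it is 85 mm long, but its nose (48 to 66 mm above the underside) only 45 mm. It sits on a steel rail along y, 35 mm wide, 110 mm long, up to 10 mm above the underside.
- wall_box: Open grey sheet-steel wall box on its back, fixed, opening up; outside 230 (its x) x 136 (its y) x 49 mm high, walls 3 mm, inside 224 x 130 mm; origin at the centre of its underside, z up. Under each end rim a flat ledge reaches 45 mm in from the end wall over the full width, its top 20 mm above the origin.
- opening (a point): Centre of the box's opening, 49 mm above its underside, axes as the box. At both x ends a rim 2.5 mm thick is folded 24 mm inwards, so the opening is 176 mm long (x) and the full 130 mm wide (y). With one end of the flat plate within 10 mm of its end wall the other end just passes the opposite rim; when centred, 7 mm of each end lies under a rim.
- stand: Plywood wiring stand, fixed, base 205 (its x) x 150 mm (its y); origin at the centre of its underside. Its face slopes at 30 degrees, low at its +x side (away from the robot), high at -x; the face's middle is 85 mm, its top edge 139 mm above the bench. At the foot of the slope a strip stands 8 mm proud, against which the plate's low end rests.
- screwdriver: Loose screwdriver, 190 mm long, lying between stand and box; origin on its underside near the middle. Leave it alone.
- solder_reel: Loose solder reel, 62 mm across, 38 mm high, standing flat between stand and box, near the robot; origin at the centre of its underside. Leave it alone.
- spare_module: Loose slim grey module, 85 x 18 x 57 mm, between stand and box on the far side; origin at the centre of its underside. Leave it alone.
- multimeter: Loose black multimeter, 180 x 85 x 40 mm, at the back of the bench; origin at the centre of its underside. Leave it alone.
- plug_supply: Loose black plug supply, 75 x 45 x 28 mm, on the left; origin at the centre of its underside. Leave it alone.
- screw_jar: Loose jar, 56 mm across, 62 mm high, on the right; origin at the centre of its underside. Leave it alone.

How it is judged:
On the way, in this order (a step that is already met when the one before it is completed fails the run):
1. the plate is lifted off the stand (distance of plate from where it was at the start of the episode above 0.08 m), for 0.1 s.
2. the plate, still tilted, is down in the opening of the box with its middle close above it (horizontal distance between plate and wall_box below 0.05 m and z of plate in the frame of wall_box below 0.09 m and angle between plate's own z axis and vertical above 0.1 rad), for 0.05 s.
At the end, for the whole second after the job is handed in: The plate lies at rest, released, flat (within 1.7 degrees) on both ledges of the wall box, component side up, centred along the box to within 5.5 mm so that both ends are under the folded rims (z of plate in the frame of wall_box between 0.0175 and 0.023 m and x of plate in the frame of wall_box between -0.0055 and 0.0055 m and y of plate in the frame of wall_box between -0.0065 and 0.0065 m and angle between plate's own z axis and vertical below 0.03 rad and angle between the x axis of plate and the x axis of wall_box, either way round below 0.1 rad and linear speed of plate below 0.02 m/s and angular speed of plate below 0.1 rad/s); the robot touches nothing.
It fails at once if the plate is dropped into the box (horizontal distance between plate and wall_box below 0.1 m and z of plate in the frame of wall_box below 0.09 m and (angular speed of plate above 3.5 rad/s or linear speed of plate above 0.5 m/s)).
It fails at once if another thing on the bench is moved by more than 3 cm (distance of any of screwdriver, solder_reel, spare_module, multimeter, plug_supply, screw_jar from where it was at the start of the episode above 0.03 m).
It also fails if it takes over 54 s, if anything falls off the work surface, if the arm or the gripper's body presses on something with over 40 N, if the wrist force passes 120 N, or if a joint passes its speed limit or range.

## Working session

There is one attempt and no reset: what is moved stays moved. The work goes in short steps, Python scripts to look and compute and a shell command to move; the robot and the scene stay as the last step left them, time stands still between calls to the robot, and variables do not carry over. Pictures are saved under pics/ and viewed, at most 10 in all, crops included, and the job is handed in when it is done.

```bash
mkdir -p pics; cat > h.py <<'E'
import numpy as np,cv2
from plant import bot
def snap(n,f=None):
    s=bot.snapshot(n)
    if f: cv2.imwrite('pics/'+f,s['pixels'])
    return s
def pts(s):
    K,R,t,d=s['intrinsics'],s['R'],s['t'],s['depth']
    v,u=np.mgrid[:480,:640]
    c=np.stack([(u-K[0,2])/K[0,0]*d,(v-K[1,2])/K[1,1]*d,d],-1)
    return (c-t)@R   # world, HxWx3
E
python3 - <<'E'
from h import *
for n in('top','side'):
    s=snap(n,n+'0.png'); np.savez(''+n+'0.npz',**s); print(n,s['R'].round(2).tolist(),s['t'].round(3),s['intrinsics'][0,0],(s['depth']==0).mean(), (-s['R'].T@s['t']).round(3))
st=bot.get_state();print(st,bot.finger_overhang)
E
```

```text
top [[0.01, -1.0, -0.0], [-0.98, -0.01, -0.2], [0.2, 0.0, -0.98]] [-0.018  0.603  1.563] 581.5092939974875 0.004173177083333333 [ 0.273 -0.02   1.653]
side [[0.87, -0.49, 0.01], [-0.24, -0.45, -0.86], [0.43, 0.74, -0.51]] [-0.536  0.224  1.03 ] 460.49745873805597 0.003857421875 [ 0.081 -0.929  0.727]
{'t': 0.1, 'q': array([-1.25890022,  0.46937595, -0.04858766,  1.53358207,  0.02412083,
        1.14101232, -0.08231135]), 'qd': array([-2.97007183e-06, -2.80665546e-03, -6.88303393e-04, -2.04022817e-03,
        6.63937637e-04, -8.86308931e-05,  5.81863942e-04]), 'joint_efforts': array([ 4.61756536e-04, -5.09170675e+01, -8.13249545e-02, -2.36830384e+01,
       -6.14594179e-02,  3.45189753e-02,  7.24331016e-05]), 'eef_pos': array([0.22543482, 0.63569698, 0.24059089]), 'tcp_rot': array([ 1.69564717e-01,  9.85518647e-01, -8.88959318e-04, -1.09614572e-04]), 'wrist_force': array([ 0.16213398, -0.12153873,  0.19655036]), 'torque': array([ 0.01346407, -0.04184398,  0.02550608]), 'gripper_force': 0.0, 'opening': 0.9966701046396541} 0.019
```

View pics/top0.png

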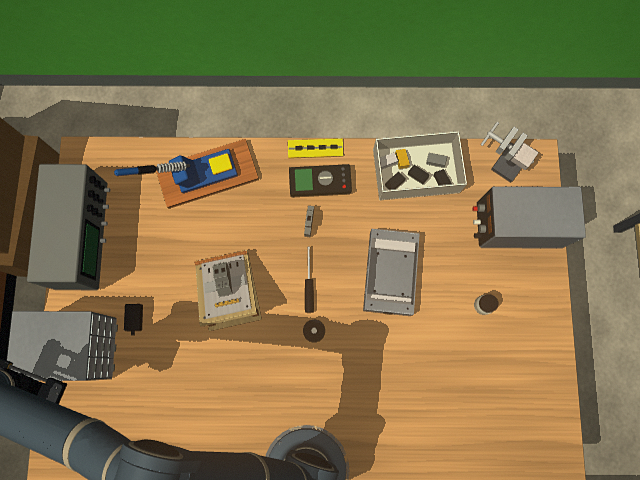

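View pics/side0.png

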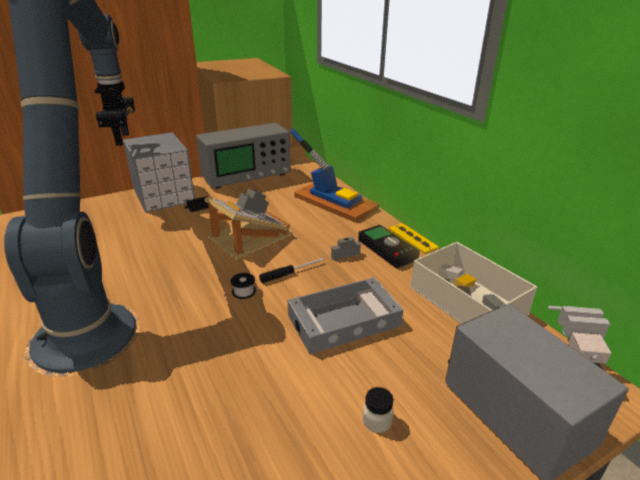

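```bash
python3 - <<'E'
from h import *
for n,roib,roip in(('top',(355,220,430,322),(190,240,262,332)),('side',(280,275,410,355),(205,180,300,260))):
    s=dict(np.load(n+'0.npz')); P=pts(s)
    def sub(r): return P[r[1]:r[3],r[0]:r[2]].reshape(-1,3), s['pixels'][r[1]:r[3],r[0]:r[2]].reshape(-1,3).astype(int)
    B,c=sub(roib); m=(B[:,2]>.041)&(B[:,2]<.057); 
    print(n,'box rim n',m.sum(),'z',np.median(B[m,2]),cv2.minAreaRect(B[m,:2].astype(np.float32)*1000))
    # ledge/floor hist
    print(np.histogram(B[:,2],np.arange(-.005,.06,.005)))
    Q,c=sub(roip); g=(np.ptp(c,axis=1)<18); m=Q[:,2]>.04
    # plate surface: low saturation
    m=g&(Q[:,2]>.03); print('grey n',m.sum(), 'zrange',Q[m,2].min(),Q[m,2].max())
    np.savez(n+'p.npz',Q=Q,c=c)
    # RANSAC planes
    rng=np.random.default_rng(0); X=Q[Q[:,2]>.02]
    for k in range(3):
        best=0
        for _ in range(600):
            a=X[rng.choice(len(X),3,False)]; nn=np.cross(a[1]-a[0],a[2]-a[0]); 
            if np.linalg.norm(nn)<1e-6: continue
            nn/=np.linalg.norm(nn); i=abs((X-a[0])@nn)<.002
            if i.sum()>best: best=i.sum();bi=i
        c0=X[bi].mean(0); nn=np.linalg.svd(X[bi]-c0,full_matrices=False)[2][2]; nn*=np.sign(nn[2])
        print('plane',bi.sum(),c0.round(4),nn.round(3),'tilt',np.degrees(np.arccos(nn[2])).round(1),'az',np.degrees(np.arctan2(nn[1],nn[0])).round(1))
        X=X[~bi]
E
python3 - <<'E'
import cv2,numpy as np
a=cv2.imread('pics/top0.png');b=cv2.imread('pics/side0.png')
o=np.hstack([cv2.resize(a[240:332,185:265],None,fx=5,fy=5,interpolation=3)[:460,:400],cv2.resize(b[180:260,210:300],(400,460),interpolation=3)])
cv2.imwrite('pics/crop.png',o)
E
```

```text
top box rim n 1099 z 0.05026067547490113 ((533.6769409179688, -236.52694702148438), (137.9291229248047, 234.08116149902344), 84.42620086669922)
(array([1329, 2512, 1328,  243,  255,  345,  171,   46,   43,  115,  409,
        486]), array([-0.005,  0.   ,  0.005,  0.01 ,  0.015,  0.02 ,  0.025,  0.03 ,
        0.035,  0.04 ,  0.045,  0.05 ,  0.055]))
grey n 73 zrange 0.04196676441111532 0.15166666017159644
plane 1216 [0.4731 0.2214 0.096 ] [0.473 0.119 0.873] tilt 29.2 az 14.2
plane 629 [0.4648 0.2279 0.1044] [0.461 0.133 0.877] tilt 28.7 az 16.1
plane 433 [0.4799 0.2055 0.0899] [0.475 0.132 0.87 ] tilt 29.6 az 15.5
side box rim n 1668 z 0.05034717315928411 ((534.1795654296875, -237.51234436035156), (141.2436981201172, 235.62347412109375), 84.06798553466797)
(array([ 248, 5339,  715,  293,  322,  802,  312,  292,  325,  304,  490,
        930]), array([-0.005,  0.   ,  0.005,  0.01 ,  0.015,  0.02 ,  0.025,  0.03 ,
        0.035,  0.04 ,  0.045,  0.05 ,  0.055]))
grey n 582 zrange 0.030007096699199255 0.7273322376732945
plane 403 [0.4815 0.2033 0.0954] [0.482 0.077 0.873] tilt 29.2 az 9.0
plane 242 [0.4893 0.1532 0.0684] [-0.091  0.959  0.27 ] tilt 74.4 az 95.4
plane 247 [0.5016 0.2072 0.12  ] [ 0.246 -0.968  0.048] tilt 87.2 az -75.8
```

View pics/crop.png

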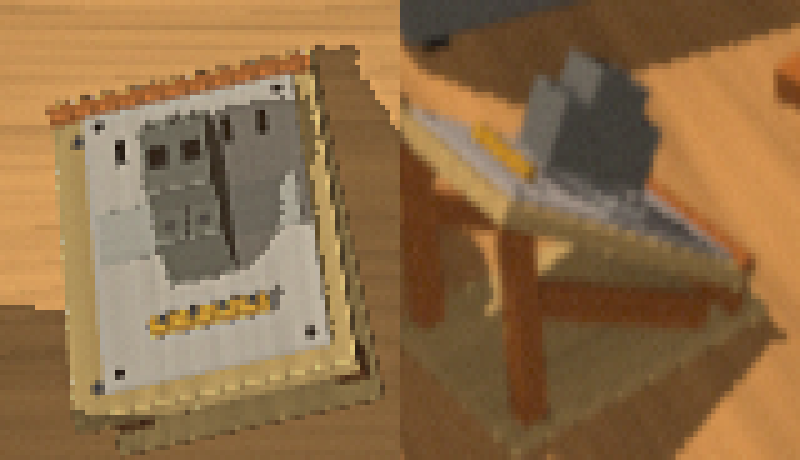

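```bash
python3 - <<'E'
from h import *
s=dict(np.load('top0.npz')); K,R,t=s['intrinsics'],s['R'],s['t']; C=-R.T@t
s2=dict(np.load('side0.npz'))
uv=np.array([[201.8,264],[244,255.2],[251.2,309],[205,318.4]])
d=np.c_[(uv-[K[0,2],K[1,2]])/[K[0,0],K[1,1]],np.ones(4)]@R
az=np.radians(14); n=np.array([.5*np.cos(az),.5*np.sin(az),.866])
Q=np.load('topp.npz')['Q']; c=np.load('topp.npz')['c']
# plane offset from bright grey plate pixels
m=(np.ptp(c,axis=1)<35)&(c.min(1)>150)&(Q[:,2]>.03); off=np.median(Q[m]@n); print('n',m.sum(),'sd',(Q[m]@n).std())
X=C+d*((off-C@n)/(d@n))[:,None]
print(X.round(4)); print('sides',[np.linalg.norm(X[i]-X[(i+1)%4]).round(4) for i in range(4)],'ctr',X.mean(0).round(4))
for a,b in((3,0),(2,1)):
    v=X[b]-X[a];print('long az',np.degrees(np.arctan2(v[1],v[0])))
for a,b in((0,1),(3,2)):
    v=X[a]-X[b];print('short az-90',np.degrees(np.arctan2(v[1],v[0]))-90)
# module points both views, in plate frame
ex=np.array([.866*np.cos(az),.866*np.sin(az),-.5]); ey=np.cross(n,ex); O=X.mean(0)-.003*n
print('O',O.round(4))
for f in('topp','sidep'):
    q=np.load(f+'.npz')['Q']; L=(q-O)@np.c_[ex,ey,n]; 
    for lo,hi in((.015,.045),(.051,.062),(.062,.072)):
        k=(L[:,2]>lo)&(L[:,2]<hi)&(abs(L[:,0])<.06)&(abs(L[:,1])<.05)
        if k.sum()>5: print(f,lo,k.sum(),np.percentile(L[k],[3,50,97],axis=0).round(4).tolist())
E
```

```text
n 438 sd 0.08236993252182385
[[0.5519 0.2965 0.0426]
 [0.5774 0.1783 0.0448]
 [0.4172 0.1435 0.1394]
 [0.3924 0.2632 0.1367]]
sides [np.float64(0.1209), np.float64(0.1893), np.float64(0.1222), np.float64(0.1882)] ctr [0.4847 0.2204 0.0909]
long az 11.795423048227914
long az 12.247156586404014
short az-90 12.168987641102802
short az-90 11.74728757510593
O [0.4833 0.22   0.0883]
topp 0.015 165 [[-0.0428, -0.0177, 0.0154], [-0.037, -0.0031, 0.0312], [0.0357, 0.0366, 0.0448]]
topp 0.051 65 [[-0.0313, -0.0176, 0.0513], [-0.0185, -0.0016, 0.058], [0.0218, 0.0169, 0.0618]]
topp 0.062 175 [[-0.0212, -0.0164, 0.0627], [0.0002, 0.0005, 0.0662], [0.0224, 0.0175, 0.0705]]
sidep 0.015 303 [[-0.041, -0.0205, 0.0158], [-0.014, -0.016, 0.03], [0.0404, 0.0131, 0.0439]]
sidep 0.051 74 [[-0.0218, -0.0192, 0.0517], [-0.0134, -0.0156, 0.0568], [0.0209, 0.0148, 0.0619]]
sidep 0.062 51 [[-0.0205, -0.0187, 0.0625], [-0.0046, -0.0084, 0.0658], [0.0209, 0.0151, 0.0677]]
```

```bash
python3 - <<'E'
from h import *
for f in('top0.npz','side0.npz'):
    P=pts(dict(np.load(f))); 
    a,b=np.array([.225,.636]),np.array([.505,.225]); L=np.linalg.norm(b-a);u=(b-a)/L
    D=P[...,:2]-a; s=D@u; w=abs(D[...,0]*u[1]-D[...,1]*u[0])
    for lo in np.arange(0.0,.5,.06):
        k=(s>lo)&(s<lo+.06)&(w<.12)&(P[...,2]<.6); z=P[...,2][k]; print(f,lo.round(2),k.sum(),np.percentile(z,98).round(3) if k.any() else 0)
from scipy.spatial.transform import Rotation as Ro
st=bot.get_state(); T=Ro.from_quat(st['tcp_rot']); print(T.inv().apply(np.array([.505,.2247,.24])-st['eef_pos']), T.as_matrix().round(4))
E
```

```text
top0.npz 0.0 3071 0.431
top0.npz 0.06 3140 0.558
top0.npz 0.12 3035 0.196
top0.npz 0.18 1801 0.035
top0.npz 0.24 1860 0.03
top0.npz 0.3 1780 0.01
top0.npz 0.36 1608 0.14
top0.npz 0.42 1758 0.143
top0.npz 0.48 1792 0.153
side0.npz 0.0 3002 0.558
side0.npz 0.06 2308 0.58
side0.npz 0.12 2359 0.583
side0.npz 0.18 685 0.142
side0.npz 0.24 573 0.026
side0.npz 0.3 383 0.005
side0.npz 0.36 712 0.139
side0.npz 0.42 613 0.145
side0.npz 0.48 1461 0.15
[-0.40085172 -0.29392537  0.00115107] [[-9.425e-01  3.342e-01 -5.000e-04]
 [ 3.342e-01  9.425e-01 -1.700e-03]
 [-1.000e-04 -1.800e-03 -1.000e+00]]
```

```bash
python3 -m handwheel '[[[0,0,-2,0],[0,0,-2,0],[-2.8,-2.05,0,0],[-2.8,-2.05,0,0],[-2.8,-2.05,0,0],[-2.8,-2.05,0,0],[-2.8,-2.05,0,0],[-2.8,-2.05,0,0]]]' 0
python3 -m handwheel '[[[-2.8,-2.05,0,0],[-2.8,-2.05,0,0],[-2.8,-2.05,0,0],[-2.8,-2.05,0,0],[-2.8,-2.05,0,0],[-2.8,-2.05,0,0],[-2.8,-2.05,0,0],[-2.8,-2.05,0,0]]]'
python3 -m handwheel '[[[-0.9,-0.7,0,-6.3],[0,0,0,-6.3],[0,0,0,-6.3],[0,0,0,-6.3],[0,0,0,-6.3],[0,0,0,0],[0,0,0,0]]]'
cat >> h.py <<'E'
from scipy.spatial.transform import Rotation as Ro
def go(p,az):  # tool cm shift to world p and turn so tool y has azimuth az (deg)
    st=bot.get_state(); T=Ro.from_quat(st['tcp_rot']); M=T.as_matrix(); a=np.degrees(np.arctan2(M[1,1],M[0,1]))
    print('t',round(st['t'],2),'tcp',st['eef_pos'].round(4),'yaz',a.round(2),'tilt',np.degrees(np.arccos(-M[2,2])).round(2),'F',st['wrist_force'].round(1),'T',st['torque'].round(2),'open',round(st['opening'],3),'grip',round(st['gripper_force'],1))
    print('shift cm',(100*T.inv().apply(np.array(p)-st['eef_pos'])).round(2),'turn',round(a-az,2))
E
python3 -c "
from h import *
go([.505,.2247,.127],102)"
```

```text
t: 0.77
eef_pos: [0.3434, 0.4623, 0.2811]
tcp_rot: [0.17, 0.986, -0.0, -0.0]
wrist_force: [0.2, 0.3, 0.3]
opening: 1.0
gripper_force: 0.0
t: 1.43
eef_pos: [0.4995, 0.233, 0.2813]
tcp_rot: [0.17, 0.986, -0.0, -0.0]
wrist_force: [-0.4, 0.9, 0.4]
opening: 1.002
gripper_force: 0.0
t: 2.02
eef_pos: [0.5051, 0.2249, 0.2812]
tcp_rot: [-0.103, 0.995, -0.0, -0.0]
wrist_force: [-0.2, -0.3, 0.6]
opening: 1.0
gripper_force: 0.0
t 2.02 tcp [0.5051 0.2249 0.2812] yaz 101.81 tilt 0.04 F [-0.2 -0.3  0.6] T [0.02 0.04 0.02] open 1.0 grip 0.0
shift cm [ 0.   -0.02 15.42] turn -0.19
```

```bash
python3 -m handwheel '[[[0,0,2.5,0],[0,0,2.5,0],[0,0,2.5,0],[0,0,2.5,0],[0,0,2,0],[0,0,1.8,0],[0,0,1,0],[0,0,0.6,0]]]'
python3 -m handwheel '[[[0,0,0,0],[0,0,0,0],[0,0,0,0],[0,0,0,0],[0,0,0,0],[0,0,0,0],[0,0,0,0],[0,0,0,0]]]' 1 55
python3 -c "
from h import *
go([.505,.2247,.127],102); snap('side','grasp.png')"
```

```text
t: 2.68
eef_pos: [0.5046, 0.2249, 0.1261]
tcp_rot: [-0.104, 0.995, -0.0, -0.001]
wrist_force: [-0.2, 0.1, -0.0]
opening: 1.003
gripper_force: 0.0
t: 3.35
eef_pos: [0.5053, 0.2251, 0.1277]
tcp_rot: [-0.104, 0.995, 0.0, 0.0]
wrist_force: [0.9, -0.6, -0.7]
opening: 0.478
gripper_force: 0.0
t 3.35 tcp [0.5053 0.2251 0.1277] yaz 101.97 tilt 0.02 F [ 0.9 -0.6 -0.7] T [0.03 0.04 0.01] open 0.478 grip 0.0
shift cm [ 0.04 -0.04  0.07] turn -0.03
```

View pics/grasp.png

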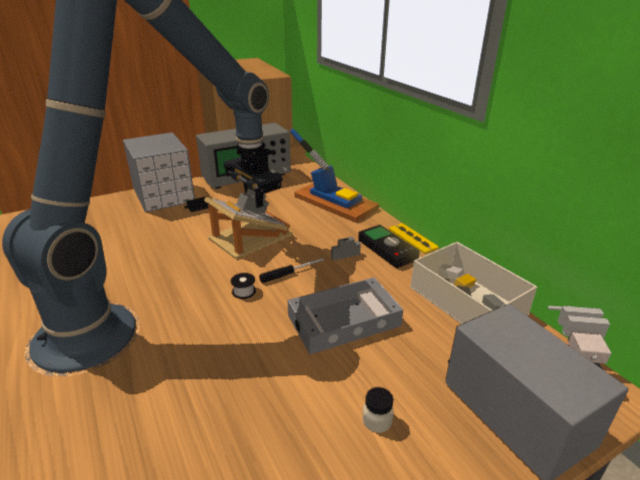

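The fingers straddle the module on the stand at about (258,205) and are still closing (42 mm open). Next I finish the grip and lift a little.

```bash
python3 -m handwheel '[[[0,0,0,0],[0,0,0,0],[0,0,0,0],[0,0,0,0],[0,0,0,0]]]' 1 55
python3 -m handwheel '[[[0,0,-0.3,0],[0,0,-0.5,0],[0,0,-1,0],[0,0,-1.2,0],[0,0,-1,0],[0,0,-0.5,0],[0,0,0,0],[0,0,0,0]]]'
python3 -c "
from h import *
go([.505,.2247,.127],102); s=snap('side','lift.png'); cv2.imwrite('pics/liftc.png',cv2.resize(s['pixels'][120:270,180:330],None,fx=4,fy=4))
P=pts(s)[120:270,180:330].reshape(-1,3)
"
```

```text
t: 3.82
eef_pos: [0.5054, 0.2255, 0.1276]
tcp_rot: [-0.105, 0.995, 0.0, 0.0]
wrist_force: [1.5, 3.0, -0.2]
opening: 0.408
gripper_force: 54.9
t: 4.48
eef_pos: [0.5052, 0.225, 0.1728]
tcp_rot: [-0.104, 0.995, 0.0, 0.0]
wrist_force: [-0.6, -0.0, -5.4]
opening: 0.411
gripper_force: 54.9
t 4.48 tcp [0.5052 0.225  0.1728] yaz 101.96 tilt 0.02 F [-0.6 -0.  -5.4] T [ 0.08 -0.05 -0.  ] open 0.411 grip 54.9
shift cm [ 0.02 -0.02  4.58] turn -0.04
```

View pics/liftc.png

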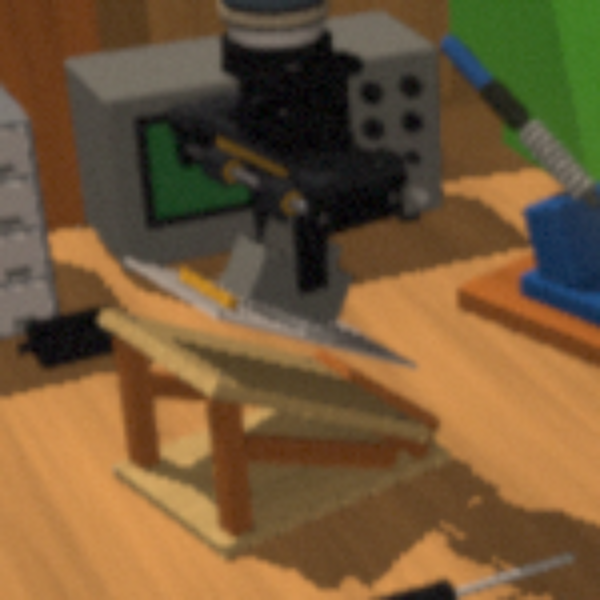

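The plate hangs in the fingers, still tilted (high end at crop (130,262), low end at (410,365)), clear of the stand. Next I carry it over to the box.

```bash
python3 -m handwheel '[[[0,0,-1,0],[0,0,-2,0],[0,0,-1.5,0],[0.1,-0.8,-0.5,0],[0.2,-1.8,0,0],[0.3,-2.8,0,0],[0.3,-3.2,0,0],[0.3,-3.2,0,0]]]'
python3 -m handwheel '[[[0.3,-3.2,0,0],[0.3,-3.2,0,0],[0.3,-3.2,0,0],[0.3,-3.2,0,0],[0.3,-3.2,0,0],[0.3,-3.2,0,0],[0.3,-3.2,0,0],[0.3,-3.2,0,0]]]'
python3 -m handwheel '[[[0.3,-2.8,0,0],[0.3,-2,0,0],[0.3,-1,0,0],[0.1,-0.5,0,2],[0,0,0,4],[0,0,0,4],[0,0,0,4],[0,0,0,2]]]'
python3 -m handwheel '[[[0,0,0,1.7],[0,0,0,0],[0,0,0,0],[0,0,0,0]]]'
python3 - <<'E'
from h import *
go([.5569,-.2393,.20],84.3)
for n in('top','side'):
    s=snap(n,n+'2.png'); np.savez(n+'2.npz',**s)
    P=pts(s).reshape(-1,3); c=s['pixels'].reshape(-1,3).astype(int)
    e=bot.get_state()['eef_pos']; a=np.radians(-5.7); ex=np.array([np.cos(a),np.sin(a)]); ey=np.array([-ex[1],ex[0]])
    L=np.c_[(P[:,:2]-e[:2])@ex,(P[:,:2]-e[:2])@ey,P[:,2]-e[2]]
    k=(abs(L[:,1])<.07)&(abs(L[:,0])<.11)&(L[:,2]<.03)&(L[:,2]>-.1); k&=(abs(L[:,1])>.035)
    X=L[k]; 
    from numpy.linalg import lstsq
    for _ in range(5):
        A=np.c_[X[:,:2],np.ones(len(X))]; w=lstsq(A,X[:,2],rcond=None)[0]; r=X[:,2]-A@w; X=X[abs(r)<max(.004,1.5*r.std())]
    print(n,len(X),'slope x deg',np.degrees(np.arctan(w[0])),'y',np.degrees(np.arctan(w[1])),'z0',w[2],np.percentile(X,[1,99],axis=0).round(4).tolist())
E
```

```text
t: 5.2
eef_pos: [0.5174, 0.1055, 0.2221]
tcp_rot: [-0.105, 0.994, -0.0, -0.001]
wrist_force: [0.6, -0.1, -5.0]
opening: 0.41
gripper_force: 54.9
t: 5.87
eef_pos: [0.5467, -0.1503, 0.222]
tcp_rot: [-0.104, 0.995, 0.0, -0.001]
wrist_force: [0.2, -0.0, -4.9]
opening: 0.407
gripper_force: 54.9
t: 6.53
eef_pos: [0.5507, -0.2098, 0.222]
tcp_rot: [0.036, 0.999, 0.001, -0.001]
wrist_force: [0.6, 0.0, -5.4]
opening: 0.409
gripper_force: 54.9
t: 6.87
eef_pos: [0.5509, -0.2109, 0.2224]
tcp_rot: [0.049, 0.999, 0.0, -0.0]
wrist_force: [-0.1, -0.5, -5.3]
opening: 0.41
gripper_force: 54.9
t 6.87 tcp [ 0.5509 -0.2109  0.2224] yaz 84.36 tilt 0.05 F [-0.1 -0.5 -5.3] T [ 0.02 -0.05 -0.  ] open 0.41 grip 54.9
shift cm [-0.88 -2.77  2.23] turn 0.06
top 146 slope x deg -29.99867112850793 y -0.9368598199750316 z0 -0.04941326825177317 [[-0.1, -0.0601, -0.0834], [0.0557, 0.0594, 0.0091]]
side 477 slope x deg -29.91970102948239 y -0.11567781544855278 z0 -0.04858177501812462 [[-0.1018, -0.0626, -0.0843], [0.0619, 0.0584, 0.0096]]
```

```bash
python3 -m handwheel '[[[-0.1,-0.6,0,0],[-0.1,-1,0,0],[-0.1,-0.8,1,0],[-0.1,-0.37,2,0],[0,0,2,0],[0,0,1,0],[0,0,0.6,0],[0,0,0,0]]]'
python3 - <<'E'
from h import *
go([.5523,-.2389,.111],84.3)
import cv2
ims=[]
e=bot.get_state()['eef_pos']; a=np.radians(-5.7); ex=np.array([np.cos(a),np.sin(a)]); ey=np.array([-ex[1],ex[0]])
O=np.array([.5339,-.237])
for n in('top','side'):
    s=snap(n); np.savez(n+'3.npz',**s); P=pts(s).reshape(-1,3)
    L=np.c_[(P[:,:2]-O)@ex,(P[:,:2]-O)@ey,P[:,2]]
    k=(abs(L[:,0])<.13)&(abs(L[:,1])<.085)&(abs(L[:,2]-.050)<.004); B=L[k]
    k2=B[abs(B[:,1])>.055]
    # side walls by strip, end walls
    print(n,'rim y lo/hi',np.percentile(B[:,1],[1,99]).round(4),'x',np.percentile(B[:,0],[1,99]).round(4),'rect',cv2.minAreaRect((P.reshape(-1,3)[k][:,:2]*1000).astype(np.float32)))
    pl=(abs(L[:,1])<.07)&(abs(L[:,2]-(e[2]-.049-np.tan(np.pi/6)*(L[:,0]-(e[:2]-O)@ex)))<.004)&(L[:,2]>.062)&(L[:,2]<.18)&(abs(L[:,0])<.12)
    print('  plate y',np.percentile(L[pl][:,1],[1,99]).round(4),'x',np.percentile(L[pl][:,0],[1,99]).round(4),pl.sum(), 'rect',cv2.minAreaRect((P[pl][:,:2]*1000).astype(np.float32)))
    u=s['pixels']; ims.append(cv2.resize(u[200:340,340:450] if n=='top' else u[210:370,270:420],(400,500)))
cv2.imwrite('pics/above.png',np.hstack(ims))
E
```

```text
t: 7.63
eef_pos: [0.5513, -0.24, 0.1548]
tcp_rot: [0.05, 0.999, 0.0, -0.001]
wrist_force: [-0.1, -0.2, -5.5]
opening: 0.411
gripper_force: 54.9
t 7.63 tcp [ 0.5513 -0.24    0.1548] yaz 84.24 tilt 0.17 F [-0.1 -0.2 -5.5] T [ 0.03 -0.03 -0.05] open 0.411 grip 54.9
shift cm [-0.1   0.12  4.38] turn -0.06
top rim y lo/hi [-0.067   0.0687] x [-0.1135  0.1154] rect ((528.4934692382812, -213.39268493652344), (261.0420227050781, 119.57633209228516), 15.639694213867188)
  plate y [-0.0618  0.0572] x [-0.0834  0.0708] 138 rect ((514.9290771484375, -226.8203887939453), (184.8893585205078, 78.64956665039062), 35.64912796020508)
side rim y lo/hi [-0.0696  0.068 ] x [-0.114   0.1158] rect ((534.9041748046875, -238.33120727539062), (142.5513458251953, 232.15921020507812), 83.9045639038086)
  plate y [-0.0635  0.056 ] x [-0.083   0.0813] 1006 rect ((533.1565551757812, -239.86500549316406), (123.09407806396484, 166.6707305908203), 84.56260681152344)
```

View pics/above.png

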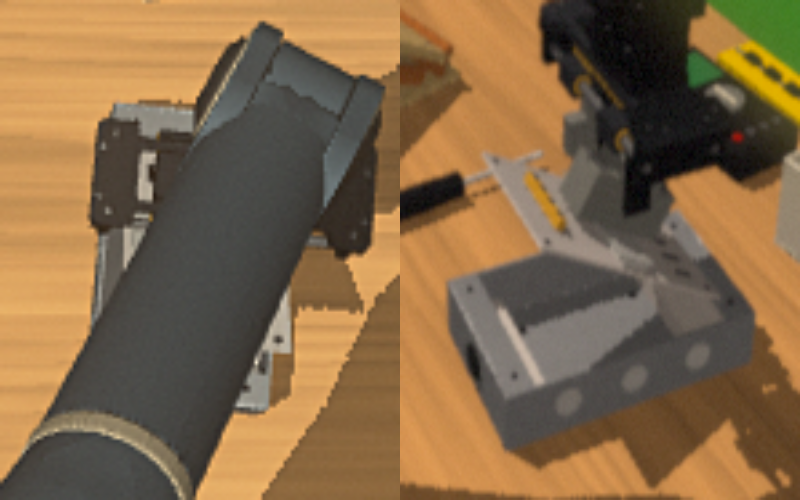

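The plate's low end is centred above the far end of the box, about 3 mm off to the -y side; the +x low end is at frame x ≈ 80 mm. I correct that, go down 4.4 cm and then tuck the end in.

```bash
python3 -m handwheel '[[[0,0.3,0.4,0.4],[0,0,1,0],[0,0,1,0],[0,0,1,0],[0,0,0.7,0],[0,0,0.3,0],[0,0,0,0],[0,0,0,0]]]'
python3 -c "
from h import *
go([.5523,-.2389,.111],84.3)"
python3 -m handwheel '[[[-0.3,0,0,0],[-0.5,0,0,0],[-0.6,0,0,0],[-0.6,0,0,0],[-0.4,0,0,0],[-0.2,0,0,0],[0,0,0,0],[0,0,0,0]]]'
python3 - <<'E'
from h import *
e=bot.get_state()['eef_pos']; O=np.array([.5349,-.2371]);a=np.radians(-5.8); ex=np.array([np.cos(a),np.sin(a)]); ey=np.array([-ex[1],ex[0]])
go(np.r_[O+.046*ex,.111],84.2); print('tcp in box',(e[:2]-O)@ex,(e[:2]-O)@ey)
E
```

```text
t: 8.4
eef_pos: [0.5525, -0.2371, 0.1123]
tcp_rot: [0.054, 0.999, -0.0, -0.0]
wrist_force: [0.4, -0.5, -5.5]
opening: 0.412
gripper_force: 54.9
t 8.4 tcp [ 0.5525 -0.2371  0.1123] yaz 83.86 tilt 0.01 F [ 0.4 -0.5 -5.5] T [ 0.02 -0.13 -0.02] open 0.412 grip 54.9
shift cm [ 0.   -0.18  0.13] turn -0.44
t: 9.07
eef_pos: [0.5781, -0.2397, 0.1123]
tcp_rot: [0.053, 0.999, 0.0, -0.0]
wrist_force: [-0.1, -1.2, -4.6]
opening: 0.411
gripper_force: 54.9
t 9.07 tcp [ 0.5781 -0.2397  0.1123] yaz 83.88 tilt 0.04 F [-0.1 -1.2 -4.6] T [0.03 0.   0.05] open 0.411 grip 54.9
shift cm [-0.27 -0.18  0.13] turn -0.32
tcp in box 0.04326988534472997 0.0018007606894137134
```

```bash
python3 -m handwheel '[[[-0.15,0,0.2,0],[-0.12,0,0.2,0],[0,0,0.1,0],[0,0,0,0]]]' 1 40
python3 -c "
from h import *
go([.5523,-.2389,.111],84.3)"
python3 -m handwheel '[[[0.37,0,0.27,0],[0.37,0,0.28,0],[0.34,0,0.3,0],[0.34,0,0.31,0],[0.31,0,0.34,0],[0.32,0,0.34,0],[0,0,0,0]]]'
python3 - <<'E'
from h import *
e=bot.get_state()['eef_pos']; O=np.array([.5349,-.2371]);a=np.radians(-5.8); ex=np.array([np.cos(a),np.sin(a)]); ey=np.array([-ex[1],ex[0]])
go(np.r_[O+.026*ex,.0885],84.2); print('tcp in box',(e[:2]-O)@ex,(e[:2]-O)@ey)
s=snap('side','pivot.png'); cv2.imwrite('pics/pivotc.png',cv2.resize(s['pixels'][210:370,270:420],None,fx=3.7,fy=3.7))
P=pts(s).reshape(-1,3); L=np.c_[(P[:,:2]-O)@ex,(P[:,:2]-O)@ey,P[:,2]]
for x0 in np.arange(-.1,-.02,.01):
    k=(abs(L[:,0]-x0)<.005)&(abs(L[:,1]+.04)<.015)&(L[:,2]>.022); print(x0.round(3),k.sum(),np.percentile(L[k,2],[20,50,80]).round(4) if k.any() else '')
E
```

```text
t: 9.4
eef_pos: [0.5797, -0.2402, 0.11]
tcp_rot: [0.054, 0.999, 0.001, -0.001]
wrist_force: [-9.4, 2.8, 13.1]
opening: 0.414
gripper_force: 39.9
t 9.4 tcp [ 0.5797 -0.2402  0.11  ] yaz 83.84 tilt 0.15 F [-9.4  2.8 13.1] T [0.74 1.55 0.03] open 0.414 grip 39.9
shift cm [ 2.74 -0.16 -0.1 ] turn -0.46
t: 9.98
eef_pos: [0.5601, -0.238, 0.0903]
tcp_rot: [0.053, 0.999, 0.0, 0.0]
wrist_force: [-4.9, 1.4, 5.6]
opening: 0.407
gripper_force: 40.0
t 9.98 tcp [ 0.5601 -0.238   0.0903] yaz 83.88 tilt 0.03 F [-4.9  1.4  5.6] T [0.37 0.45 0.25] open 0.407 grip 40.0
shift cm [-0.09 -0.16  0.18] turn -0.32
tcp in box 0.025120368089697087 0.0016170408075224724
-0.1 47 [0.0499 0.0509 0.0523]
-0.09 31 [0.0501 0.0509 0.0523]
-0.08 5 [0.0644 0.0748 0.0759]
-0.07 46 [0.0722 0.0736 0.075 ]
-0.06 42 [0.0702 0.0713 0.073 ]
-0.05 39 [0.0674 0.0692 0.0705]
-0.04 40 [0.0651 0.0662 0.0686]
-0.03 37 [0.0624 0.0634 0.0643]
```

View pics/pivotc.png

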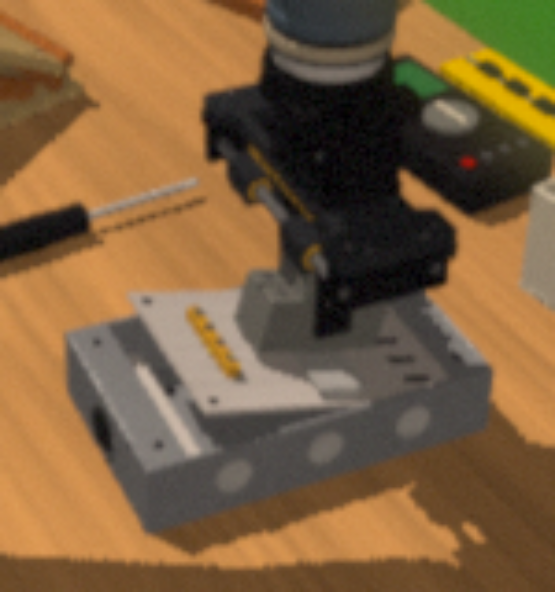

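The plate now stands at about 14°, its high end at crop (135,295)–(210,405), clear inside the near rim, and its low end under the far rim. I go on lowering.

```bash
python3 -m handwheel '[[[0.22,0,0.32,0],[0.23,0,0.33,0],[0.26,0,0.38,0],[0.27,0,0.39,0],[0,0,0,0]]]'
python3 - <<'E'
from h import *
e=bot.get_state()['eef_pos']; O=np.array([.5349,-.2371]);a=np.radians(-5.8); ex=np.array([np.cos(a),np.sin(a)]); ey=np.array([-ex[1],ex[0]])
go(np.r_[O+.011*ex,.068],84.2); print('tcp in box',(e[:2]-O)@ex,(e[:2]-O)@ey)
s=snap('side','pivot2.png')
P=pts(s).reshape(-1,3); L=np.c_[(P[:,:2]-O)@ex,(P[:,:2]-O)@ey,P[:,2]]
for x0 in np.arange(-.1,-.02,.01):
    k=(abs(L[:,0]-x0)<.005)&(abs(L[:,1]+.04)<.015)&(L[:,2]>.022); print(x0.round(3),k.sum(),np.percentile(L[k,2],[20,50,80]).round(4) if k.any() else '')
E
```

```text
t: 10.45
eef_pos: [0.5504, -0.2369, 0.0752]
tcp_rot: [0.054, 0.999, 0.0, -0.0]
wrist_force: [-4.5, 1.6, 3.6]
opening: 0.409
gripper_force: 40.0
t 10.45 tcp [ 0.5504 -0.2369  0.0752] yaz 83.86 tilt 0.02 F [-4.5  1.6  3.6] T [0.22 0.39 0.12] open 0.409 grip 40.0
shift cm [ 0.43 -0.18  0.72] turn -0.34
tcp in box 0.015349446102582723 0.0017847085064593708
-0.1 43 [0.0498 0.051  0.0519]
-0.09 33 [0.0505 0.0515 0.0524]
-0.08 33 [0.0423 0.0434 0.0448]
-0.07 44 [0.0422 0.043  0.044 ]
-0.06 40 [0.0412 0.042  0.0431]
-0.05 50 [0.0406 0.0417 0.0452]
-0.04 36 [0.0389 0.0396 0.0411]
-0.03 107 [0.0389 0.3652 0.3833]
```

```bash
python3 -m handwheel '[[[0.16,0,0.22,0],[0.16,0,0.22,0],[0.1,0,0.18,0],[0,0,0.1,0],[0,0,0,0]]]'
cat > m.py <<'E'
from h import *
e=bot.get_state()['eef_pos']; O=np.array([.5349,-.2371]);a=np.radians(-5.8); ex=np.array([np.cos(a),np.sin(a)]); ey=np.array([-ex[1],ex[0]])
go(np.r_[O,.068],84.2); print('tcp in box',(e[:2]-O)@ex,(e[:2]-O)@ey)
s=snap('side','m%d.png'%(100*bot.get_state()['t']))
P=pts(s).reshape(-1,3); L=np.c_[(P[:,:2]-O)@ex,(P[:,:2]-O)@ey,P[:,2]]
for x0 in np.arange(-.1,.11,.01):
    k=(abs(L[:,0]-x0)<.005)&(abs(L[:,1]+.045)<.01)&(L[:,2]>.015)&(L[:,2]<.06)
    if k.sum()>8: print(x0.round(3),k.sum(),np.percentile(L[k,2],[20,50,80]).round(4))
E
python3 m.py
```

```text
t: 10.92
eef_pos: [0.5465, -0.2364, 0.0674]
tcp_rot: [0.053, 0.999, -0.0, -0.0]
wrist_force: [-3.4, -0.4, 2.7]
opening: 0.409
gripper_force: 40.0
t 10.92 tcp [ 0.5465 -0.2364  0.0674] yaz 83.87 tilt 0.02 F [-3.4 -0.4  2.7] T [0.13 0.23 0.16] open 0.409 grip 40.0
shift cm [ 1.15 -0.19 -0.06] turn -0.33
tcp in box 0.011475648434952124 0.0018565392000255464
-0.1 30 [0.0506 0.0512 0.0521]
-0.09 24 [0.0502 0.0513 0.0521]
-0.07 12 [0.0282 0.0289 0.0303]
-0.06 9 [0.0266 0.0286 0.0295]
-0.05 14 [0.027  0.0278 0.0295]
-0.03 10 [0.0257 0.0265 0.0279]
-0.02 9 [0.0266 0.0274 0.0284]
-0.0 20 [0.0317 0.0343 0.035 ]
0.01 15 [0.0331 0.0344 0.0354]
0.02 17 [0.0329 0.0341 0.035 ]
0.03 10 [0.033  0.0338 0.0344]
0.09 29 [0.0385 0.0511 0.0516]
0.1 30 [0.0497 0.0511 0.0524]
```

```bash
python3 -m handwheel '[[[0.07,0,0.14,0],[0.07,0,0.14,0],[0.06,0,0.12,0],[0,0,0.1,0],[0,0,0,0]]]'
python3 m.py
```

```text
t: 11.38
eef_pos: [0.5457, -0.2363, 0.0655]
tcp_rot: [0.053, 0.999, 0.0, 0.001]
wrist_force: [-7.1, 3.8, 22.0]
opening: 0.409
gripper_force: 40.0
t 11.38 tcp [ 0.5457 -0.2363  0.0655] yaz 83.88 tilt 0.13 F [-7.1  3.8 22. ] T [0.64 1.19 0.12] open 0.409 grip 40.0
shift cm [ 1.06 -0.19 -0.25] turn -0.32
tcp in box 0.01064168596594617 0.0018806420425597798
-0.1 25 [0.0499 0.0512 0.0525]
-0.09 26 [0.0498 0.0506 0.0517]
-0.01 10 [0.0251 0.026  0.0281]
-0.0 18 [0.0316 0.0321 0.033 ]
0.01 15 [0.0319 0.0324 0.0331]
0.02 14 [0.0315 0.0322 0.0331]
0.09 26 [0.048  0.0504 0.0515]
0.1 28 [0.0487 0.0507 0.0519]
```

```bash
python3 -m handwheel '[[[0,0,-0.15,0],[0.15,0,-0.1,0],[0.3,0,0,0],[0.3,0,0,0],[0.2,0,0,0],[0.1,0,0,0],[0,0,0,0],[0,0,0,0]]]'
cat >> m.py <<'E'
c=s['pixels'].reshape(-1,3).astype(int); h=cv2.cvtColor(s['pixels'],cv2.COLOR_BGR2HSV).reshape(-1,3)
g=(h[:,0]>15)&(h[:,0]<32)&(h[:,1]>150)&(h[:,2]>100)&(abs(L[:,0])<.11)&(abs(L[:,1])<.06)&(L[:,2]>.025)&(L[:,2]<.045)
print('bar',g.sum(),np.percentile(L[g],[2,50,98],axis=0).round(4).tolist(), 'rect',cv2.minAreaRect((P[g][:,:2]*1000).astype(np.float32)))
k=(abs(L[:,0])<.06)&(abs(L[:,1])<.03)&(L[:,2]>.045)&(L[:,2]<.1)
print('module x',[ (z,np.percentile(L[k&(abs(L[:,2]-z)<.006)],[2,98],axis=0)[:,0].round(4).tolist()) for z in(.055,.062,.08)])
cv2.imwrite('pics/mc.png',cv2.resize(s['pixels'][210:370,270:420],None,fx=3.7,fy=3.7))
E
python3 m.py
```

```text
t: 12.1
eef_pos: [0.535, -0.2351, 0.0655]
tcp_rot: [0.053, 0.999, -0.0, 0.001]
wrist_force: [3.5, -0.4, 3.1]
opening: 0.413
gripper_force: 40.0
t 12.1 tcp [ 0.535  -0.2351  0.0655] yaz 83.88 tilt 0.1 F [ 3.5 -0.4  3.1] T [ 0.1  -1.23  0.  ] open 0.413 grip 40.0
shift cm [-0.01 -0.2  -0.25] turn -0.32
tcp in box -0.00011944342690918917 0.0019588296988188253
-0.1 30 [0.0505 0.0515 0.0525]
-0.09 20 [0.0506 0.0512 0.0518]
-0.01 20 [0.0307 0.0328 0.0336]
-0.0 17 [0.0314 0.0321 0.0336]
0.01 14 [0.0323 0.033  0.0334]
0.02 9 [0.0298 0.0318 0.0331]
0.09 28 [0.027  0.0504 0.0519]
0.1 25 [0.0496 0.0509 0.0514]
bar 56 [[-0.0665, -0.0309, 0.0283], [-0.064, -0.0064, 0.0336], [-0.0598, 0.0234, 0.0363]] rect ((471.4523010253906, -235.0802001953125), (56.33699417114258, 7.695448398590088), 85.10051727294922)
module x [(0.055, [-0.0409, 0.0403]), (0.062, [-0.041, 0.0078]), (0.08, [-0.0215, -0.0096])]
```

View pics/mc.png

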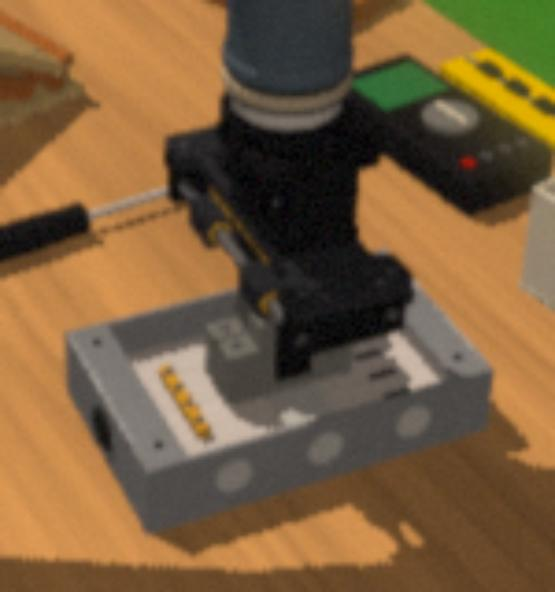

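The plate lies flat in the box: the bar is at crop (185,405), the near end is tucked under the near rim and the far end is under the far rim. I release gently and then retreat.

```bash
python3 -m handwheel '[[[0,0,0,0],[0,0,0,0],[0,0,0,0]]]' 1 8
python3 -m handwheel '[[[0,0,0,0],[0,0,0,0],[0,0,0,0],[0,0,0,0],[0,0,0,0],[0,0,0,0]]]' 0.3
python3 -m handwheel '[[[0,0,0,0],[0,0,0,0],[0,0,0,0],[0,0,0,0],[0,0,0,0],[0,0,0,0]]]' 0
python3 -m handwheel '[[[0,0,0,0],[0,0,-0.5,0],[0,0,-1.5,0],[0,0,-3,0],[0,0,-4,0],[0,0,-4,0],[0,0,-4,0],[0,0,-1,0]]]'
python3 -m handwheel '[[[3,0,0,0],[4,0,0,0],[4,0,0,0],[3,0,0,0],[0,0,0,0],[0,0,0,0],[0,0,0,0],[0,0,0,0]]]'
python3 m.py
python3 - <<'E'
from h import *
s=bot.snapshot('side');t=bot.snapshot('top')
O=np.array([.5349,-.2371]);a=np.radians(-5.8); ex=np.array([np.cos(a),np.sin(a)]); ey=np.array([-ex[1],ex[0]])
for w in(s,t):
    P=pts(w).reshape(-1,3);L=np.c_[(P[:,:2]-O)@ex,(P[:,:2]-O)@ey,P[:,2]]
    k=(abs(L[:,0])<.04)&(abs(L[:,1])<.03)&(abs(L[:,2]-.087)<.004); print('nose top',k.sum(),np.percentile(L[k],[2,50,98],axis=0).round(4).tolist())
    X=L[(abs(L[:,0])<.085)&(abs(L[:,1])<.058)&(abs(L[:,2]-.024)<.004)]; A=np.c_[X[:,:2],np.ones(len(X))]
    print('plate plane',len(X),np.linalg.lstsq(A,X[:,2],rcond=None)[0],np.percentile(X,[1,99],axis=0).round(3).tolist())
    B=L[(abs(L[:,0])<.13)&(abs(L[:,1])<.085)&(abs(L[:,2]-.05)<.004)]; print('rim',np.percentile(B,[.5,99.5],axis=0)[:,:2].round(4).tolist())
cv2.imwrite('pics/fin.png',np.hstack([cv2.resize(s['pixels'][230:370,275:415],(400,400)),cv2.resize(t['pixels'][215:325,340:450],(400,400))]))
E
```

```text
t: 12.4
eef_pos: [0.5348, -0.2351, 0.0655]
tcp_rot: [0.053, 0.999, -0.0, 0.001]
wrist_force: [4.4, -0.1, 4.2]
opening: 0.416
gripper_force: 8.0
t: 12.9
eef_pos: [0.5336, -0.2349, 0.0648]
tcp_rot: [0.053, 0.999, 0.0, -0.001]
wrist_force: [-0.3, 0.2, 0.4]
opening: 0.683
gripper_force: 0.0
t: 13.4
eef_pos: [0.5343, -0.235, 0.0652]
tcp_rot: [0.053, 0.999, 0.0, 0.0]
wrist_force: [0.6, -0.8, -0.2]
opening: 0.986
gripper_force: 0.0
t: 14.07
eef_pos: [0.537, -0.2368, 0.2526]
tcp_rot: [0.054, 0.999, -0.001, 0.006]
wrist_force: [-0.2, -0.8, 0.1]
opening: 0.995
gripper_force: 0.0
t: 14.73
eef_pos: [0.3963, -0.2201, 0.2455]
tcp_rot: [0.053, 0.999, -0.0, 0.0]
wrist_force: [1.4, -0.3, -0.0]
opening: 1.004
gripper_force: 0.0
t 14.73 tcp [ 0.3963 -0.2201  0.2455] yaz 83.93 tilt 0.06 F [ 1.4 -0.3 -0. ] T [ 0.02 -0.02  0.02] open 1.004 grip 0.0
shift cm [-13.94  -0.22  17.76] turn -0.27
tcp in box -0.1395774425472147 0.002948053337707986
-0.1 30 [0.0502 0.0507 0.0517]
-0.09 21 [0.0498 0.0509 0.0516]
-0.01 15 [0.0308 0.0324 0.0333]
-0.0 18 [0.0316 0.0329 0.0338]
0.01 13 [0.0317 0.0319 0.0329]
0.09 26 [0.0283 0.0508 0.0517]
0.1 27 [0.0497 0.0511 0.0524]
bar 58 [[-0.0666, -0.0306, 0.0284], [-0.064, -0.0053, 0.0333], [-0.0599, 0.0223, 0.0366]] rect ((471.6730041503906, -233.31124877929688), (59.58456802368164, 7.0153703689575195), 83.9167251586914)
module x [(0.055, [-0.0409, 0.0415]), (0.062, [-0.041, 0.0394]), (0.08, [-0.0207, 0.0233])]
nose top 224 [[-0.0205, -0.0174, 0.0836], [0.0004, -0.0021, 0.0878], [0.0228, 0.0186, 0.0902]]
plate plane 869 [0.00071309 0.00260583 0.02514501] [[-0.076, -0.039, 0.022], [0.084, 0.057, 0.028]]
rim [[-0.1154, -0.0702], [0.115, 0.0696]]
nose top 156 [[-0.0197, -0.0151, 0.0831], [0.0025, 0.0026, 0.0872], [0.0231, 0.0194, 0.0908]]
plate plane 777 [ 0.00325923 -0.0008662   0.02432261] [[-0.067, -0.057, 0.02], [0.084, 0.057, 0.028]]
rim [[-0.1145, -0.0672], [0.1153, 0.0688]]
```

View pics/fin.png

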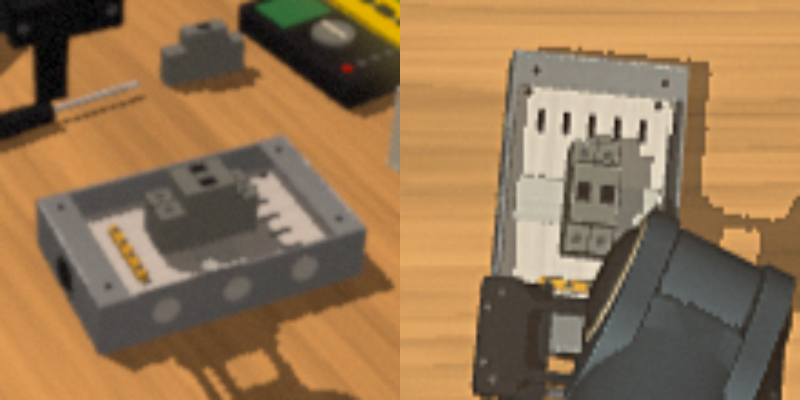

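The plate is flat (slope under 0.3°), centred to about 1 mm in x and y, and released; the arm is clear of everything. I hand it in.

```bash
python3 -c "
from plant import bot
print(bot.finish_job())"
```

```text
the job is handed in; nothing more can be done
None
```

The plate lies flat on both ledges of the wall box, centred to about 1 mm along the box and about 2 mm across it, with both ends under the rims. It is released with the arm clear, and the job was handed in at about 15 s; no verdict was returned.

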